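# Transfer the filter row in reverse order

## Task

The light is now to come from the other end, so move the four coloured filter carriers from the black nests to the white-lipped rack in reverse order: the carrier that stands leftmost in its row goes into the rightmost bay, the next into the next bay from the right, and so on until the rightmost stands in the leftmost bay. Set each one down upright and flat on the floor of its bay, square to the rack with its filter facing along the row as before, and let go.

Things in the scene. Friction and masses are not known exactly. Their poses are not given: they have to be found in the camera images.
- red_centre (a point): filter carrier with red cap and glass, 0.16 kg, 80 mm high. Foot 44 x 36 mm (its x, y), 12 mm high; above it frame and cap (top 34 mm, solid, to grip) are 44 mm in x, 16 mm in y, flat-sided. Point: its centre, 40 mm above the underside; z up, filter faces along y (along the row). Row pitch 64 mm: 48 mm free between caps in y; beside a cap in x all is free
- green_centre (a point): filter carrier with green cap and glass, 0.16 kg, 80 mm high. Foot 44 x 36 mm (its x, y), 12 mm high; above it frame and cap (top 34 mm, solid, to grip) are 44 mm in x, 16 mm in y, flat-sided. Point: its centre, 40 mm above the underside; z up, filter faces along y (along the row). Row pitch 64 mm: 48 mm free between caps in y; beside a cap in x all is free
- blue_centre (a point): filter carrier with blue cap and glass, 0.16 kg, 80 mm high. Foot 44 x 36 mm (its x, y), 12 mm high; above it frame and cap (top 34 mm, solid, to grip) are 44 mm in x, 16 mm in y, flat-sided. Point: its centre, 40 mm above the underside; z up, filter faces along y (along the row). Row pitch 64 mm: 48 mm free between caps in y; beside a cap in x all is free
- yellow_centre (a point): filter carrier with yellow cap and glass, 0.16 kg, 80 mm high. Foot 44 x 36 mm (its x, y), 12 mm high; above it frame and cap (top 34 mm, solid, to grip) are 44 mm in x, 16 mm in y, flat-sided. Point: its centre, 40 mm above the underside; z up, filter faces along y (along the row). Row pitch 64 mm: 48 mm free between caps in y; beside a cap in x all is free
- nest_red: fixed black nest on the source rack with a small red mark on its front, 70 x 62 x 10 mm (x, y, z); the red carrier starts in it, up to 3 mm off centre. Origin: centre of its underside; seat 4 mm above it, lip 6 mm above the seat; axes parallel to the rack's
- nest_green: fixed black nest on the source rack with a small green mark on its front, 70 x 62 x 10 mm (x, y, z); the green carrier starts in it, up to 3 mm off centre. Origin: centre of its underside; seat 4 mm above it, lip 6 mm above the seat; axes parallel to the rack's
- nest_blue: fixed black nest on the source rack with a small blue mark on its front, 70 x 62 x 10 mm (x, y, z); the blue carrier starts in it, up to 3 mm off centre. Origin: centre of its underside; seat 4 mm above it, lip 6 mm above the seat; axes parallel to the rack's
- nest_yellow: fixed black nest on the source rack with a small yellow mark on its front, 70 x 62 x 10 mm (x, y, z); the yellow carrier starts in it, up to 3 mm off centre. Origin: centre of its underside; seat 4 mm above it, lip 6 mm above the seat; axes parallel to the rack's
- black_rack: source rack: fixed aluminium plate 84 x 264 x 8 mm (x, y, z) bearing the four black nests in a row at y = -96, -32, 32, 96 mm, in any order. Origin: centre of the underside, on a breadboard 90 mm above the table; y runs along the row to the robot's left, within 0.3 rad. It stands left or right of the white rack
- white_rack: rack to fill: fixed dark plate 84 x 264 x 8 mm (x, y, z) with four dark bays with white lips, centres at x = 0, y = -96, -32, 32, 96 mm. Origin: centre of the underside, on a breadboard 90 mm above the table; y runs along the row to the robot's left, within 0.3 rad. Bays 62 x 54 mm inside; seat 12 mm above the origin, lip 6 mm higher; a seated carrier's centre is at z = 52 mm

How it is judged:
By the outcome, as a careful person would: the job done as asked, in the order asked, and still so for the second after the job is handed in, with the robot touching nothing.
It also fails if it takes over 102 s, if anything falls off the work surface, if the arm or the gripper's body presses on something with over 40 N, if the wrist force passes 120 N, or if a joint passes its speed limit or range.

## Robot

A 6-joint arm with a two-finger parallel gripper is mounted at the origin on a cart in front of the work surface, level with it; the furniture and walls round the work are solid. World frame = base frame: x ahead of the robot, y to its left, z up, the work surface at z = 0. Lengths are in m, angles in rad, forces in N, time in s.
With the tool pointing down it reaches from about 0.35 to 0.975 m from the base axis. Payload 4.9 kg.
Tool frame: the origin (TCP) lies at the very end of the fingers, on their centre line; the grasp point (between the pads) lies 19 mm behind it; z points along the fingers, y is the line along which they close (so a half turn about z gives the same grasp; the last joint's range is limited). The gripper opens to 85 mm and grips with 20 to 120 N. Pads are 22 mm wide; open, the fingers measure 114 mm over their backs; the gripper's body (76 mm by 85 mm) begins 54 mm behind the grasp point. The pads swing forward as they close: fully open they stand 13 mm farther back than shut.
Start: joints at [-1.415, 0.053, 1.613, -0, 1.476, -0.119], TCP at [0.17, -0.602, 0.231] pointing down, gripper open.
Joint ranges: [-3.01, 3.01], [-1.01, 2.22], [0.06, 2.58], [-1.02, 4.17], [0.09, 2.62], [-3.14, 3.14]. Speed limits (rad/s): [2.57, 2.57, 3.14, 3.14, 3.14, 3.14].

## Interface

Orientations are given as a unit quaternion [w, x, y, z].
In Python, from plant import manip, vision, order gives the robot as it stands.
- The arm moves only by the tool play_rows, never from a script. Its argument "steps" is a list that holds one entry, the list of rows, each a list of 6 numbers: the shift along the tool's x, y, z in mm, then the turn, a rotation vector about the tool's x, y, z in degrees. A call has 1 to 12 rows; each row is the pose to reach, as a shift and turn from the pose commanded when the call began, along the tool's axes at that moment; what a row does not reach only later rows make up. A row lasts 1/12 s, in which the tool goes at most 41.7 mm and 7.16 degrees, less where a joint would pass 70% of its speed; a pose out of reach is approached as far as the arm can. A call with a gripper value outside its range is refused whole. "claw" is the gripper's target within -1 to 1 (fully open at 1, half-way at 0, shut at -1), set as the call begins (left out, the last holds). The fingers move at their own pace and stop on an object; the grip force is fixed at half the most. Time passes only in rows, so rows that repeat a pose let the fingers close. It gives the time, the measured TCP pose, the force, the opening and the grip force at its end, in the units of the state.
- manip.state(): the state, without advancing time (a new reading comes with each control period).
- vision.grab_frame(name): name is "scene" or "top"; returns (picture, depth): 400x640x3 uint8, blue, green, red; 400x640 float32, m along the optical axis (not along the pixel's ray), 0 where there is no reading.
- vision.camera_info(name): a dict with "K" (3x3 intrinsics, pixels), "k1" (the pictures are not rectified: a ray, as slopes to the right and down, at radius r is drawn at 1 + k1 r^2 times it, then the intrinsics apply), "eye" and "orientation" of the camera in the world. Camera axes: x right, y down, z forward; pixel columns grow to the right and rows downward; lengths in m; the calibration is good to about 2 mm. A picture is of the moment at which its call begins. camera_info takes no time and is no camera call.
- order.job_done(): hands the job in; it is judged then, once.
The state is a dict: "time": time; "joint_pos": joint angles; "joint_vel": joint speeds; "joint_efforts": joint torques, N m; "tool_pos": TCP position; "tool_rot": TCP orientation; "contact_force": force on the tool from outside, world axes, zero at the start; "ft_torque": the same for the moment, N m; "gripper_width": opening from 0.0 (shut) to 1.0 (fully open); "grasp_force": force on a finger pad.
Only numpy, scipy, OpenCV 4.12 (cv2) and the standard library are available. Lean on these libraries where they do the work, as an engineer would, in place of code of your own. Each camera call takes 0.05 s, during which the arm holds its last target. There are 200 camera calls.

## Working session

There is one attempt and no reset: what is moved stays moved. The work goes in short steps, Python scripts to look and compute and a tool call to move; the robot and the scene stay as the last step left them, time stands still between calls to the robot, and variables do not carry over. Pictures are saved under pics/ and viewed, at most 14 in all, crops included, and the job is handed in when it is done.

Besides the shell and the picture viewer there is one more tool, called after "Request:" as name(argument=value, ...), one argument or row to a line, values as JSON. play_rows: Moves the arm, as the interface text tells. Its arguments: {"type":"object","properties":{"steps":{"type":"array"},"claw":{"type":"number"}},"required":["steps"]}

```bash
ls; mkdir -p pics
python3 - <<'E'
from plant import manip, vision, order
import cv2
print(manip.state())
for n in ("scene","top"):
    i=vision.camera_info(n);print(n,i)
    p,d=vision.grab_frame(n);cv2.imwrite(f"pics/{n}0.png",p)
    import numpy as np;np.save(f"pics/{n}0_d.npy",d)
E
```

```text
pics
{'time': 0.0, 'joint_pos': array([-1.41502756e+00,  5.33556606e-02,  1.61427159e+00,  3.83325346e-05,
        1.47602193e+00, -1.19024292e-01]), 'joint_vel': array([ 0.00190501,  0.00034188,  0.0006586 ,  0.00016978, -0.00072573,
        0.00031618]), 'joint_efforts': array([ 2.90462107e-03, -3.93684554e+01, -3.70171881e+01,  1.26304012e-04,
        7.29530773e-03,  6.62171843e-06]), 'tool_pos': array([ 0.16949189, -0.60093687,  0.23007716]), 'tool_rot': array([-1.02844231e-03,  9.90575664e-01,  1.36962756e-01,  1.84688906e-07]), 'contact_force': array([-0.01706797, -0.06474942,  0.60817872]), 'ft_torque': array([-0.00257934, -0.04627479,  0.02959624]), 'grasp_force': 0.0, 'gripper_width': 0.9990995977422982}
scene {'K': array([[435.44574334,   0.        , 319.33000722],
       [  0.        , 435.44574334, 194.3153057 ],
       [  0.        ,   0.        ,   1.        ]]), 'k1': -0.04084622875588228, 'eye': array([-0.06023559,  0.69639562,  0.77664261]), 'orientation': array([ 0.16572621, -0.29033776,  0.83407632, -0.43881147])}
top {'K': array([[517.69131124,   0.        , 311.29291885],
       [  0.        , 517.69131124, 208.54472483],
       [  0.        ,   0.        ,   1.        ]]), 'k1': -0.059873137982286766, 'eye': array([ 0.45476529, -0.01061643,  1.4563113 ]), 'orientation': array([ 0.02469412, -0.69817037,  0.71533201, -0.0157624 ])}
```

View pics/top0.png

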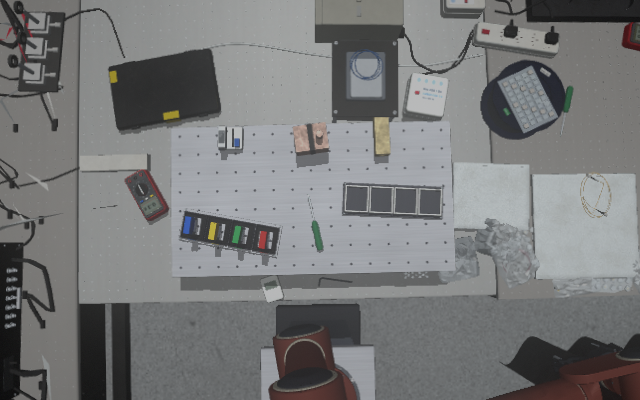

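View pics/scene0.png

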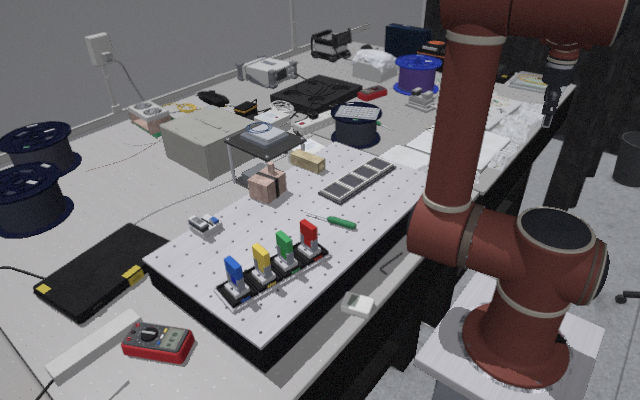

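The top view shows the black rack at left (x≈180–280, y≈210–257), in the order blue, yellow, green, red from left to right. The white-lipped rack is at right (343–443, 183–217), and the scene view confirms the order.

```bash
cat > h.py <<'E'
import numpy as np, cv2
from scipy.spatial.transform import Rotation as R
from plant import manip, vision, order
def rot(q): return R.from_quat([q[1],q[2],q[3],q[0]])
def rays(n,px):
    i=vision.camera_info(n)
    u=cv2.undistortPoints(np.float64(px).reshape(-1,1,2),i["K"],np.array([i["k1"],0,0,0.]))[:,0]
    return i["eye"],rot(i["orientation"]).apply(np.c_[u,np.ones(len(u))])
def onz(n,px,z):
    e,d=rays(n,px); return e+d*((z-e[2])/d[:,2])[:,None]
def cloud(n,d):
    v,u=np.mgrid[:400,:640]; e,r=rays(n,np.c_[u.ravel(),v.ravel()])
    return (e+r*d.reshape(-1,1)).reshape(400,640,3)
def masks(p):
    h=cv2.cvtColor(p,cv2.COLOR_BGR2HSV); H,S,V=cv2.split(h); s=(S>130)&(V>60)
    return dict(red=s&((H<8)|(H>172)),green=s&(H>45)&(H<85),blue=s&(H>100)&(H<130),yellow=s&(H>18)&(H<35))
E
python3 - <<'E'
from h import *
p=cv2.imread("pics/top0.png"); d=np.load("pics/top0_d.npy"); C=cloud("top",d)
print("board z",np.median(C[240:265,340:420,2]))
for k,m in masks(p).items():
    for zlo in (0.165,):
        m2=m.copy(); m2[:200]=0;m2[265:]=0;m2[:,:170]=0;m2[:,290:]=0
        t=m2&(C[...,2]>zlo)
        v,u=np.nonzero(t); r=cv2.minAreaRect(np.float32(np.c_[u,v]))
        print(k,m2.sum(),t.sum(),np.median(C[t][:,2]).round(4),np.round(r[0],1),np.round(r[1],1),round(r[2],1),onz("top",[r[0]],0.182).round(4))
# white rack lips
g=cv2.cvtColor(p,cv2.COLOR_BGR2GRAY); x0,y0,x1,y1=335,175,455,225
s=g[y0:y1,x0:x1]
print(np.median(C[190:210,350:360,2]))
cr=cv2.resize(p[170:230,330:450],None,fx=6,fy=6,interpolation=cv2.INTER_CUBIC)
cr2=cv2.resize(p[200:270,170:290],None,fx=6,fy=6,interpolation=cv2.INTER_CUBIC)[:420]
cv2.imwrite("pics/c1.png",np.vstack([cr[:, :],cr2])[:780]) 
im=np.vstack([cr,cr2]);cv2.imwrite("pics/c1.png",cv2.resize(im,(553,600)))
E
```

```text
board z 0.09078131829052283
red 98 98 0.1826 [262.3 239.5] [ 5.6 17. ] 7.6 [[0.4547 0.127  0.182 ]]
green 80 80 0.1831 [235.9 234. ] [ 4.9 16.9] 11.3 [[0.4697 0.1921 0.182 ]]
blue 104 104 0.1832 [186.6 224.6] [ 5.9 17.1] 8.1 [[0.4958 0.3144 0.182 ]]
yellow 105 105 0.1829 [211.8 230.5] [ 5.9 17.1] 9.5 [[0.4798 0.2519 0.182 ]]
0.10269054687539625
```

View pics/c1.png

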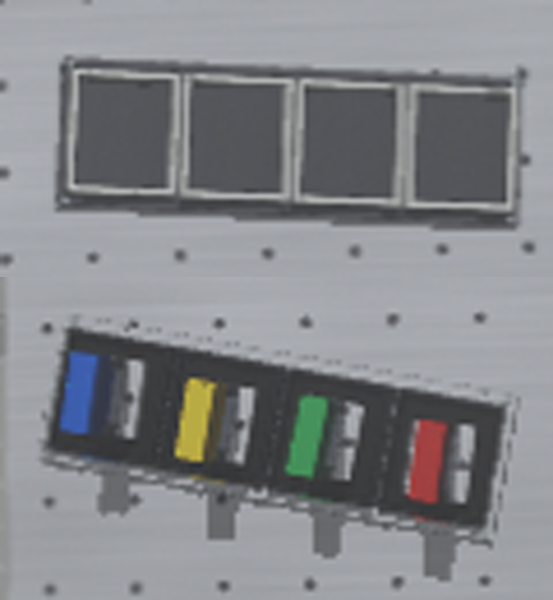

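The close-up shows four clean bays in the white rack. The caps are blue, yellow, green and red, seated about 12° skew to the world axes. Next I'll measure the rack frames.

```bash
cat >> h.py <<'E'
def fitrack(pts,ys):
    # pts ordered; fit origin & yaw
    pts=np.asarray(pts)[:,:2]; ys=np.asarray(ys)
    k=np.polyfit(ys,pts,1); return k[1],np.arctan2(-k[0][0],k[0][1]),np.hypot(*k[0]),pts-(k[1]+np.outer(ys,k[0]))
E
python3 - <<'E'
from h import *
p=cv2.imread("pics/top0.png"); d=np.load("pics/top0_d.npy")
x0,y0=335,175
g=cv2.resize(cv2.cvtColor(p[y0:225,x0:455],cv2.COLOR_BGR2GRAY),None,fx=8,fy=8,interpolation=cv2.INTER_CUBIC)
m=(g>125).astype(np.uint8)
c,h=cv2.findContours(1-m,cv2.RETR_LIST,cv2.CHAIN_APPROX_NONE)
B=[]
for k in c:
    r=cv2.minAreaRect(k)
    if 18*8<min(r[1])and max(r[1])<32*8: B.append(r)
B.sort(key=lambda r:r[0][0])
P=[]
for r in B:
    box=(cv2.boxPoints(r)+.5)/8-.5+[x0,y0]; w=onz("top",box,.108)
    P.append(w.mean(0)); s=np.linalg.norm(np.diff(w,axis=0),axis=1)
    print(P[-1].round(4),s.round(4))
if len(P)==4:
    o,a,s,res=fitrack(P,[.096,.032,-.032,-.096]); print("white",o,np.degrees(a),s,res.round(4))
    for y in (-.096,-.032,.032,.096): print(y,(o+y*np.array([-np.sin(a),np.cos(a)])).round(4))
caps=[[.4958,.3144],[.4798,.2519],[.4697,.1921],[.4547,.127]]
o,a,s,res=fitrack(caps,[.096,.032,-.032,-.096]);print("black",o,np.degrees(a),s,res.round(4))
# scene check by depth of caps
p,dd=cv2.imread("pics/scene0.png"),np.load("pics/scene0_d.npy"); C=cloud("scene",dd)
for k,mm in masks(p).items():
    mm[:215]=0;mm[305:]=0;mm[:,:215]=0;mm[:,335:]=0
    q=C[mm&(C[...,2]>.179)&(C[...,2]<.19)]; print(k,len(q),q.mean(0).round(4),(np.array(cv2.minAreaRect(np.float32(q[:,:2]))[0])).round(4))
E
```

```text
[ 0.5564 -0.1127  0.108 ] [0.0632 0.0548 0.0632]
[ 0.5523 -0.1765  0.108 ] [0.0637 0.0544 0.0637]
[ 0.548 -0.24   0.108] [0.0634 0.0547 0.0634]
[ 0.5437 -0.3043  0.108 ] [0.0635 0.0544 0.0635]
white [ 0.550104   -0.20838042] -3.817132756046947 0.9994392034196576 [[-0.0001 -0.0001]
 [ 0.0001  0.    ]
 [ 0.      0.0002]
 [-0.     -0.0002]]
-0.096 [ 0.5437 -0.3042]
-0.032 [ 0.548  -0.2403]
0.032 [ 0.5522 -0.1765]
0.096 [ 0.5565 -0.1126]
black [0.475   0.22135] -12.10482199063696 0.9939754559501194 [[ 0.0008 -0.0002]
 [-0.0019 -0.0005]
 [ 0.0014  0.0018]
 [-0.0003 -0.0011]]
red 84 [0.4491 0.1288 0.1811] [0.4489 0.1284]
green 16 [0.457  0.1965 0.1805] [0.4603 0.1942]
blue 109 [0.4907 0.3149 0.1809] [0.4908 0.315 ]
yellow 52 [0.4714 0.2535 0.1807] [0.4744 0.253 ]
```

```bash
cat >> h.py <<'E'
def yaw(s=None):
    x=rot((s or manip.state())["tool_rot"]).as_matrix()[:,0]; return np.degrees(np.arctan2(x[1],x[0]))
def go(xyz,yw):
    s=manip.state(); M=rot(s["tool_rot"]); t=M.inv().apply(np.array(xyz)-s["tool_pos"])*1000
    T=R.from_euler("z",yw,degrees=True)*R.from_euler("x",180,degrees=True)
    r=np.degrees((M.inv()*T).as_rotvec()); print("shift",t.round(1),"turn",r.round(2),"rows",np.linalg.norm(t)/41.7,np.linalg.norm(r)/7.16)
W={k:v for k,v in zip(("blue","yellow","green","red"),([.5437,-.3042],[.548,-.2403],[.5522,-.1765],[.5565,-.1126]))}
S=dict(blue=[.494,.3146],yellow=[.479,.2522],green=[.468,.192],red=[.453,.1275])
E
python3 -c "
from h import *
go([.5,-.12,.30],77.9); go([.494,.3146,.26],77.9)"
```

```text
shift [ 448.6 -373.4  -69. ] turn [ -0.09  -0.07 -62.16] rows 14.094994638966496 8.681366926379935
shift [ 560.8 -793.3  -28.2] turn [ -0.09  -0.07 -62.16] rows 23.305722849137304 8.681366926379935
```

Request:
play_rows(
  steps=[
    [[10,-8,-20,0,0,-3],[35,-30,-40,0,0,-9],[68,-57,-55,0,0,-15],[100,-84,-65,0,0,-21],[132,-110,-69,0,0,-28],[164,-136,-69,0,0,-34],[196,-162,-69,0,0,-40],[228,-188,-69,0,0,-46],[260,-216,-69,0,0,-52],[290,-242,-69,0,0,-57],[322,-268,-69,0,0,-61],[354,-294,-69,0,0,-62.2]],
  ],
  claw=1,
)

```text
time: 1.1
tool_pos: [0.4303, -0.2215, 0.3]
tool_rot: [-0.0, 0.777, 0.63, -0.0]
contact_force: [1.0, 0.1, -0.1]
gripper_width: 1.004
grasp_force: 0.0
```

```bash
python3 -c "
from h import *
print(manip.state()['tool_pos'],yaw());go([.494,.3146,.26],77.9)"
```

```text
[ 0.43028962 -0.22152348  0.30000049] 78.08666680414198
shift [537.7 -48.3  40. ] turn [-0.    0.    0.19] rows 12.98262609575028 0.026071145666909403
```

Request:
play_rows(
  steps=[
    [[41,-4,0,0,0,0],[82,-8,0,0,0,0],[123,-11,0,0,0,0],[164,-15,0,0,0,0],[205,-18,0,0,0,0],[246,-22,0,0,0,0],[287,-26,0,0,0,0],[328,-30,0,0,0,0.2],[368,-34,4,0,0,0.2],[408,-38,12,0,0,0.2],[446,-41,20,0,0,0.2],[480,-44,30,0,0,0.2]],
  ],
)

```text
time: 2.1
tool_pos: [0.4867, 0.2576, 0.27]
tool_rot: [0.0, 0.778, 0.628, 0.0]
contact_force: [1.0, -0.1, 0.1]
gripper_width: 1.0
grasp_force: 0.0
```

```bash
python3 -c "
from h import *
p,d=vision.grab_frame('top');cv2.imwrite('pics/a.png',cv2.resize(p[170:290,140:320],None,fx=4,fy=4))
go([.494,.3146,.26],77.9);go([.494,.3146,.143],77.9)"
```

```text
shift [53.6 -2.7  6.8] turn [-0.27 -0.12  0.13] rows 1.2969673035119433 0.04472592505995767
shift [ 53.3  -2.2 123.8] turn [-0.27 -0.12  0.13] rows 3.232944103635142 0.04472592505995767
```

Request:
play_rows(
  steps=[
    [[25,-2,10,0,0,0],[45,-3,30,0,0,0],[56,-4,55,0,0,0],[57.7,-4.3,75,0,0,0],[57.7,-4.3,85,0,0,0],[57.7,-4.3,87,0,0,0],[57.7,-4.3,87,0,0,0]],
  ],
)

```text
time: 2.73
tool_pos: [0.4947, 0.3118, 0.1826]
tool_rot: [-0.0, 0.779, 0.627, -0.001]
contact_force: [1.1, -1.3, -0.1]
gripper_width: 0.997
grasp_force: 0.0
```

```bash
python3 -c "
from h import *
print(manip.state()['tool_pos'],yaw())
p,d=vision.grab_frame('scene');cv2.imwrite('pics/a.png',cv2.resize(p[150:330,180:380],None,fx=3,fy=3))
go([.494,.3146,.143],77.9)"
```

```text
[0.49470057 0.31180392 0.18260815] 77.72172818100884
shift [ 2.2 -2.  41.1] turn [ 0.04 -0.02 -0.19] rows 0.9873728845667743 0.027330768631176897
```

View pics/a.png

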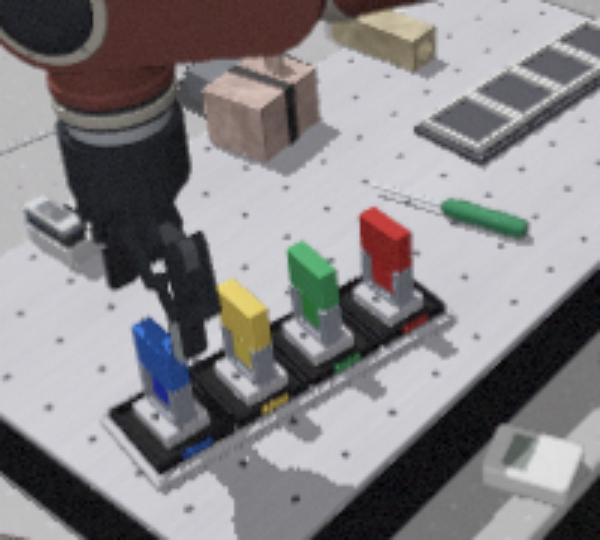

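The open fingers straddle the blue cap along x, and the way down is clear. I'll descend and close.

Request:
play_rows(
  steps=[
    [[1,-1,12,0,0,0],[2,-1.5,28,0,0,0],[2,-2,38,0,0,0],[2,-2,41,0,0,0],[2,-2,41,0,0,0],[2,-2,41,0,0,0]],
  ],
)

```text
time: 3.28
tool_pos: [0.4938, 0.3147, 0.1428]
tool_rot: [0.0, 0.779, 0.628, 0.0]
contact_force: [-0.2, -0.5, 0.9]
gripper_width: 0.999
grasp_force: 0.0
```

Request:
play_rows(
  steps=[
    [[0,0,0,0,0,0],[0,0,0,0,0,0],[0,0,0,0,0,0],[0,0,0,0,0,0],[0,0,0,0,0,0],[0,0,0,0,0,0],[0,0,0,0,0,0],[0,0,0,0,0,0]],
  ],
  claw=-1,
)

```text
time: 3.95
tool_pos: [0.4942, 0.315, 0.1433]
tool_rot: [0.0, 0.779, 0.628, 0.001]
contact_force: [0.5, 0.7, 5.4]
gripper_width: 0.51
grasp_force: 61.6
```

```bash
python3 -c "
from h import *
s=manip.state();print(s,yaw())
go([.494,.3146,.26],77.9)
go([*W['blue'],.26],86.2)"
```

```text
{'time': 3.95, 'joint_pos': array([ 4.40545969e-01,  2.95555096e-02,  1.78738080e+00, -4.34139980e-05,
        1.32290368e+00,  6.54455588e-01]), 'joint_vel': array([-2.35644422e-04,  7.41366000e-04,  1.51855633e-03, -4.71469363e-04,
       -5.92720215e-06, -4.36184410e-05]), 'joint_efforts': array([ 2.44382294e-01, -3.36117125e+01, -3.21484745e+01,  3.89146968e-02,
        5.20685781e-02,  1.39164051e-03]), 'tool_pos': array([0.49415128, 0.31498602, 0.14328907]), 'tool_rot': array([2.26970825e-04, 7.78546954e-01, 6.27585748e-01, 8.46687735e-04]), 'contact_force': array([0.45267977, 0.70853638, 5.37630493]), 'ft_torque': array([ 0.03591278, -0.01066799,  0.00669198]), 'grasp_force': 61.58065801333578, 'gripper_width': 0.5100940532631683} 77.74453179592375
shift [-3.000e-01  1.000e-01 -1.167e+02] turn [ 0.08 -0.06 -0.16] rows 2.798840983057914 0.025856243401965448
shift [-594.4  180.  -117.1] turn [ 0.09 -0.05 -8.46] rows 15.156707108707256 1.1810203462945912
```

Request:
play_rows(
  steps=[
    [[0,0,-12,0,0,0],[0,0,-42,0,0,0],[0,0,-80,0,0,0],[-6,2,-106,0,0,0],[-25,8,-114,0,0,0],[-55,17,-116,0,0,0],[-92,28,-117,0,0,0],[-131,40,-117,0,0,0],[-170,52,-117,0,0,0],[-210,64,-117,0,0,0],[-249,76,-117,0,0,0],[-289,87,-117,0,0,0]],
  ],
)

```text
time: 4.95
tool_pos: [0.5162, 0.0122, 0.2587]
tool_rot: [-0.001, 0.778, 0.628, -0.001]
contact_force: [0.7, -1.2, -1.8]
gripper_width: 0.509
grasp_force: 61.4
```

Request:
play_rows(
  steps=[
    [[-39,12,0,0,0,-1],[-78,24,0,0,0,-2],[-118,36,0,0,0,-4],[-157,48,0,0,0,-6],[-194,59,0,0,0,-7],[-228,69,0,0,0,-8],[-257,78,0,0,0,-8.5],[-280,85,0,0,0,-8.5],[-295,90,0,0,0,-8.5],[-303,92,0,0,0,-8.5],[-305,93,0,0,0,-8.5],[-305,93,0,0,0,-8.5]],
  ],
)

```text
time: 5.95
tool_pos: [0.5433, -0.3034, 0.259]
tool_rot: [-0.001, 0.73, 0.684, 0.0]
contact_force: [0.8, -0.3, -1.5]
gripper_width: 0.506
grasp_force: 61.4
```

```bash
python3 -c "
from h import *
s=manip.state();print(s['tool_pos'],yaw(),s['gripper_width'],s['grasp_force'])
p,d=vision.grab_frame('scene');cv2.imwrite('pics/b.png',cv2.resize(p[60:260,280:480],None,fx=3,fy=3))
go([*W['blue'],.145],86.2)"
```

```text
[ 0.54330271 -0.30335658  0.25897401] 86.25174396106328 0.5059439025939931 61.37091244618205
shift [ -1.5   0.4 114.1] turn [-0.03 -0.06  0.1 ] rows 2.7368325530957693 0.016310394904898374
```

View pics/b.png

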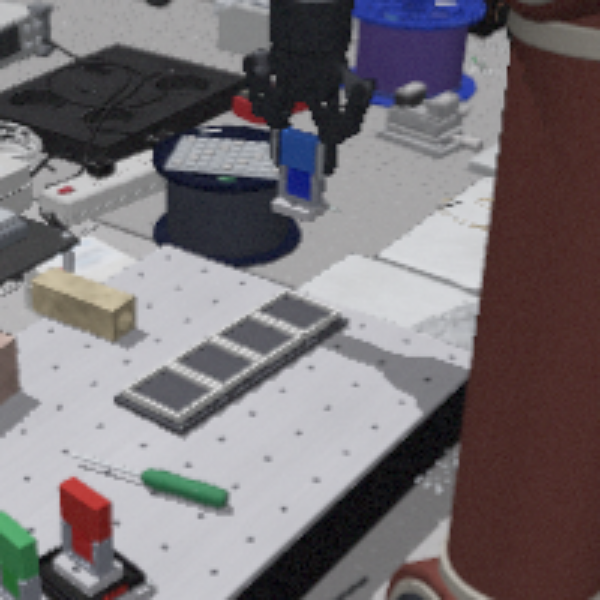

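Blue is held upright above the rightmost bay. Lowering.

Request:
play_rows(
  steps=[
    [[-1,0,15,0,0,0],[-1.5,0.4,45,0,0,0],[-1.5,0.4,78,0,0,0],[-1.5,0.4,100,0,0,0],[-1.5,0.4,109,0,0,0],[-1.5,0.4,113,0,0,0],[-1.5,0.4,114,0,0,0],[-1.5,0.4,115,0,0,0],[-1.5,0.4,115.5,0,0,0],[-1.5,0.4,115.5,0,0,0]],
  ],
)

```text
time: 6.83
tool_pos: [0.5445, -0.306, 0.1456]
tool_rot: [0.001, 0.73, 0.684, 0.0]
contact_force: [0.6, -1.3, -1.2]
gripper_width: 0.509
grasp_force: 61.4
```

Request:
play_rows(
  steps=[
    [[0,0,1,0,0,0],[0,0,1,0,0,0],[0,0,2,0,0,0],[0,0,2,0,0,0]],
  ],
)

```text
time: 7.17
tool_pos: [0.544, -0.3058, 0.1433]
tool_rot: [0.0, 0.73, 0.684, 0.0]
contact_force: [-1.5, 1.3, 5.4]
gripper_width: 0.506
grasp_force: 61.7
```

Request:
play_rows(
  steps=[
    [[0,0,0,0,0,0],[0,0,0,0,0,0],[0,0,0,0,0,0],[0,0,0,0,0,0],[0,0,0,0,0,0],[0,0,0,0,0,0],[0,0,-10,0,0,0],[0,0,-40,0,0,0],[0,0,-75,0,0,0],[0,0,-95,0,0,0],[0,0,-100,0,0,0],[0,0,-100,0,0,0]],
  ],
  claw=1,
)

```text
time: 8.17
tool_pos: [0.5448, -0.3062, 0.2453]
tool_rot: [0.003, 0.73, 0.684, 0.001]
contact_force: [-0.5, 0.1, -0.3]
gripper_width: 1.003
grasp_force: 0.0
```

```bash
python3 -c "
from h import *
s=manip.state();print(s['tool_pos'],yaw(),s['gripper_width'])
p,d=vision.grab_frame('scene');m=masks(p)['blue'];m[:140]=0;m[:,:340]=0;m[:,420:]=0;m[230:]=0;q=cloud('scene',d)[m];print(q.mean(0),np.percentile(q[:,2],[5,98]))
cv2.imwrite('pics/c.png',cv2.resize(p[60:260,280:480],None,fx=3,fy=3))
go([*S['yellow'],.243],77.9)"
```

```text
[ 0.54476569 -0.30624559  0.2453214 ] 86.24890372147885 1.0031828020078006
[ 0.54193005 -0.30358945  0.15755796] [0.12185793 0.1825367 ]
shift [ 552.4 -101.3   -1. ] turn [0.08 0.04 8.35] rows 13.466943330807394 1.1656089314358853
```

View pics/c.png

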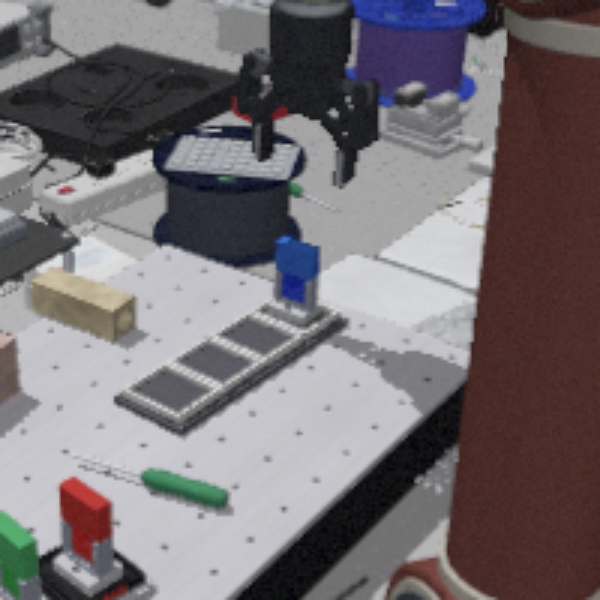

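Blue is seated upright in the rightmost bay (cap top at z≈0.1825). Next is yellow.

Request:
play_rows(
  steps=[
    [[10,-2,0,0,0,0],[34,-6,0,0,0,0],[73,-13,0,0,0,0],[113,-21,0,0,0,0],[153,-28,0,0,0,0],[194,-35,0,0,0,0],[234,-43,0,0,0,0],[274,-50,0,0,0,0],[315,-58,0,0,0,0],[355,-65,0,0,0,0],[395,-72,0,0,0,0],[436,-80,0,0,0,0]],
  ],
)

```text
time: 9.22
tool_pos: [0.4901, 0.1368, 0.2393]
tool_rot: [-0.001, 0.73, 0.684, -0.002]
contact_force: [1.8, 0.7, -0.4]
gripper_width: 1.0
grasp_force: 0.0
```

Request:
play_rows(
  steps=[
    [[38,-7,0,0,0,2],[70,-13,0,0,0,4],[94,-17,0,0,0,6],[109,-20,5,0,0,8],[115,-21,18,0,0,8.4],[116.4,-21.3,35,0,0,8.4],[116.4,-21.3,50,0,0,8.4],[116.4,-21.3,60,0,0,8.4],[116.4,-21.3,60,0,0,8.4],[116.4,-21.3,60,0,0,8.4]],
  ],
)

```text
time: 10.05
tool_pos: [0.4778, 0.2515, 0.18]
tool_rot: [-0.001, 0.778, 0.628, -0.002]
contact_force: [-0.0, -0.5, -0.2]
gripper_width: 1.001
grasp_force: 0.0
```

```bash
python3 -c "
from h import *
s=manip.state();print(s['tool_pos'],yaw(),s['gripper_width'])
go([*S['yellow'],.143],77.9)"
```

```text
[0.47779956 0.25151684 0.17998394] 77.82110961334224 1.0007968966582865
shift [ 1.   1.1 37. ] turn [-0.16  0.1  -0.08] rows 0.8875233591970488 0.028841441099705985
```

Request:
play_rows(
  steps=[
    [[0.5,0.5,12,0,0,0],[1,1,26,0,0,0],[1,1,35,0,0,0],[1,1,37.5,0,0,0],[1,1,37.5,0,0,0]],
  ],
)

```text
time: 10.47
tool_pos: [0.4795, 0.2527, 0.1434]
tool_rot: [-0.0, 0.778, 0.628, -0.001]
contact_force: [0.2, -0.3, -0.5]
gripper_width: 1.006
grasp_force: 0.0
```

Request:
play_rows(
  steps=[
    [[0,0,0,0,0,0],[0,0,0,0,0,0],[0,0,0,0,0,0],[0,0,0,0,0,0],[0,0,0,0,0,0],[0,0,0,0,0,0],[0,0,0,0,0,0],[0,0,0,0,0,0]],
  ],
  claw=-1,
)

```text
time: 11.13
tool_pos: [0.4805, 0.2533, 0.1453]
tool_rot: [0.0, 0.778, 0.628, 0.001]
contact_force: [-0.5, -0.0, 6.0]
gripper_width: 0.506
grasp_force: 61.3
```

```bash
python3 -c "
from h import *
go([*W['yellow'],.26],86.2)"
```

```text
shift [-468.2  170.1 -114.9] turn [ 0.08 -0.05 -8.35] rows 12.259940039562554 1.1668581593010938
```

Request:
play_rows(
  steps=[
    [[0,0,-12,0,0,0],[0,0,-42,0,0,0],[0,0,-80,0,0,0],[-6,2,-106,0,0,0],[-24,9,-113,0,0,0],[-55,20,-115,0,0,0],[-91,33,-115,0,0,0],[-130,47,-115,0,0,0],[-168,61,-115,0,0,0],[-207,75,-115,0,0,0],[-245,89,-115,0,0,0],[-284,103,-115,0,0,0]],
  ],
)

```text
time: 12.13
tool_pos: [0.5202, -0.0481, 0.2589]
tool_rot: [-0.0, 0.778, 0.628, -0.0]
contact_force: [1.5, 1.2, -1.8]
gripper_width: 0.508
grasp_force: 61.2
```

Request:
play_rows(
  steps=[
    [[-38,14,0,0,0,-1],[-75,27,0,0,0,-3],[-108,39,0,0,0,-5],[-136,50,0,0,0,-7],[-158,57,0,0,0,-8],[-173,63,0,0,0,-8.4],[-181,66,0,0,0,-8.4],[-184,67,0,0,0,-8.4],[-184,67,0,0,0,-8.4],[-184,67,0,0,0,-8.4]],
  ],
)

```text
time: 12.97
tool_pos: [0.5475, -0.2393, 0.2591]
tool_rot: [-0.0, 0.73, 0.684, 0.0]
contact_force: [0.5, 0.8, -1.3]
gripper_width: 0.511
grasp_force: 61.1
```

```bash
python3 -c "
from h import *
s=manip.state();print(s['tool_pos'],yaw(),s['gripper_width'],s['grasp_force'])
go([*W['yellow'],.145],86.2)"
```

```text
[ 0.54745106 -0.2393419   0.25906168] 86.27826918873343 0.5109270287779476 61.08520790934563
shift [ -1.    0.7 114.1] turn [-0.03 -0.05  0.08] rows 2.7354203043695424 0.01358351405286189
```

Request:
play_rows(
  steps=[
    [[0,0,15,0,0,0],[-0.5,0.5,45,0,0,0],[-0.5,0.5,78,0,0,0],[-0.5,0.5,100,0,0,0],[-0.5,0.5,109,0,0,0],[-0.5,0.5,112,0,0,0],[-0.5,0.5,113,0,0,0],[-0.5,0.5,114,0,0,0],[-0.5,0.5,114.5,0,0,0],[-0.5,0.5,115,0,0,0]],
  ],
)

```text
time: 13.8
tool_pos: [0.5489, -0.2412, 0.1459]
tool_rot: [0.001, 0.73, 0.684, 0.0]
contact_force: [0.7, -0.1, -0.9]
gripper_width: 0.505
grasp_force: 61.1
```

Request:
play_rows(
  steps=[
    [[0,0,1,0,0,0],[0,0,1.5,0,0,0],[0,0,2,0,0,0],[0,0,2,0,0,0]],
  ],
)

```text
time: 14.13
tool_pos: [0.5488, -0.2413, 0.1451]
tool_rot: [0.001, 0.73, 0.684, 0.0]
contact_force: [-3.2, 2.1, 7.3]
gripper_width: 0.504
grasp_force: 61.9
```

Contact with the seat. Releasing and rising.

Request:
play_rows(
  steps=[
    [[0,0,0,0,0,0],[0,0,0,0,0,0],[0,0,0,0,0,0],[0,0,0,0,0,0],[0,0,0,0,0,0],[0,0,0,0,0,0],[0,0,-10,0,0,0],[0,0,-40,0,0,0],[0,0,-75,0,0,0],[0,0,-95,0,0,0],[0,0,-100,0,0,0],[0,0,-100,0,0,0]],
  ],
  claw=1,
)

```text
time: 15.13
tool_pos: [0.5492, -0.2414, 0.2456]
tool_rot: [0.003, 0.73, 0.684, 0.001]
contact_force: [-0.2, 0.5, 0.0]
gripper_width: 0.999
grasp_force: 0.0
```

```bash
python3 -c "
from h import *
s=manip.state();print(s['tool_pos'],yaw(),s['gripper_width'])
p,d=vision.grab_frame('scene');C=cloud('scene',d)
for k in ('blue','yellow'):
  m=masks(p)[k]&(C[...,2]>.11)&(C[...,2]<.2)&(C[...,0]>.5)&(C[...,0]<.6)&(C[...,1]<-.08)&(C[...,1]>-.35);q=C[m];print(k,len(q),q.mean(0),np.percentile(q[:,2],[5,98]))
go([*S['green'],.243],77.9)"
```

```text
[ 0.54921473 -0.24143147  0.24564354] 86.24879279934854 0.9987192400842761
blue 222 [ 0.54036996 -0.30236198  0.15857806] [0.12359113 0.18300656]
yellow 214 [ 0.54438429 -0.23915     0.16068847] [0.12582646 0.18206471]
shift [ 4.267e+02 -1.085e+02 -4.000e-01] turn [0.08 0.03 8.35] rows 10.558691541876895 1.1658207169413521
```

Request:
play_rows(
  steps=[
    [[10,-2,0,0,0,0],[34,-9,0,0,0,0],[72,-18,0,0,0,0],[111,-28,0,0,0,0],[151,-38,0,0,0,0],[191,-49,0,0,0,0],[231,-59,0,0,0,0],[270,-69,0,0,0,0],[310,-79,0,0,0,0],[347,-88,0,0,0,0],[378,-96,0,0,0,0],[401,-102,0,0,0,0]],
  ],
)

```text
time: 16.18
tool_pos: [0.4699, 0.1688, 0.2397]
tool_rot: [-0.001, 0.729, 0.684, -0.002]
contact_force: [-0.5, 0.2, -0.1]
gripper_width: 0.998
grasp_force: 0.0
```

Request:
play_rows(
  steps=[
    [[15,-3,0,0,0,3],[23,-5,3,0,0,6],[26,-6,12,0,0,8],[26,-6,28,0,0,8.4],[26,-6,45,0,0,8.4],[26,-6,57,0,0,8.4],[26,-6,60,0,0,8.4],[26,-6,60,0,0,8.4],[26,-6,60,0,0,8.4]],
  ],
)

```text
time: 16.93
tool_pos: [0.468, 0.1924, 0.1821]
tool_rot: [-0.0, 0.778, 0.628, -0.0]
contact_force: [0.1, 0.0, 0.4]
gripper_width: 1.003
grasp_force: 0.0
```

```bash
python3 -c "
from h import *
s=manip.state();print(s['tool_pos'],yaw(),s['gripper_width'])
go([*S['green'],.143],77.9)"
```

```text
[0.46803284 0.19236501 0.18211354] 77.84050020205044 1.0028675010562786
shift [-0.4  0.1 39.1] turn [-0.04  0.01 -0.06] rows 0.9380157322850962 0.010070709846618233
```

Request:
play_rows(
  steps=[
    [[0,0,12,0,0,0],[0,0,26,0,0,0],[0,0,36,0,0,0],[0,0,39,0,0,0],[0,0,39,0,0,0]],
  ],
)

```text
time: 17.35
tool_pos: [0.4676, 0.1922, 0.1421]
tool_rot: [-0.0, 0.778, 0.628, -0.001]
contact_force: [0.6, 0.2, -0.9]
gripper_width: 1.001
grasp_force: 0.0
```

Request:
play_rows(
  steps=[
    [[0,0,0,0,0,0],[0,0,0,0,0,0],[0,0,0,0,0,0],[0,0,0,0,0,0],[0,0,0,0,0,0],[0,0,0,0,0,0],[0,0,0,0,0,0],[0,0,0,0,0,0]],
  ],
  claw=-1,
)

```text
time: 18.02
tool_pos: [0.4689, 0.1926, 0.1444]
tool_rot: [0.0, 0.778, 0.628, 0.001]
contact_force: [-0.8, 0.1, 6.0]
gripper_width: 0.511
grasp_force: 61.7
```

```bash
python3 -c "
from h import *
go([*W['green'],.26],86.2)"
```

```text
shift [-343.2  159.3 -115.7] turn [ 0.1  -0.04 -8.35] rows 9.487384702109331 1.1666786595783976
```

Request:
play_rows(
  steps=[
    [[0,0,-12,0,0,0],[0,0,-42,0,0,0],[0,0,-80,0,0,0],[-5,3,-106,0,0,0],[-24,11,-113,0,0,0],[-53,24,-115,0,0,0],[-88,41,-115,0,0,0],[-125,58,-115,0,0,0],[-162,75,-115,0,0,0],[-200,93,-115,0,0,0],[-234,109,-115,0,0,0],[-263,122,-115,0,0,0]],
  ],
)

```text
time: 19.02
tool_pos: [0.5316, -0.093, 0.2576]
tool_rot: [-0.001, 0.778, 0.628, -0.001]
contact_force: [0.1, 0.6, -1.4]
gripper_width: 0.503
grasp_force: 61.6
```

Request:
play_rows(
  steps=[
    [[-25,12,0,0,0,-2],[-47,22,0,0,0,-4],[-64,30,0,0,0,-6],[-75,35,0,0,0,-8],[-80,37,0,0,0,-8.4],[-80,37,0,0,0,-8.4],[-80,37,0,0,0,-8.4],[-80,37,0,0,0,-8.4]],
  ],
)

```text
time: 19.68
tool_pos: [0.5512, -0.1755, 0.258]
tool_rot: [-0.0, 0.73, 0.684, -0.0]
contact_force: [-0.1, -1.1, -1.4]
gripper_width: 0.506
grasp_force: 61.6
```

```bash
python3 -c "
from h import *
s=manip.state();print(s['tool_pos'],yaw(),s['gripper_width'],s['grasp_force'])
go([*W['green'],.145],86.2)"
```

```text
[ 0.55119705 -0.17549204  0.25804232] 86.26522945227711 0.5058180189458757 61.551884261425585
shift [ -1.    1.1 113. ] turn [-0.04 -0.03  0.07] rows 2.71106155450084 0.011720633707491409
```

Request:
play_rows(
  steps=[
    [[0,0,15,0,0,0],[-0.5,0.5,45,0,0,0],[-0.5,0.5,78,0,0,0],[-0.5,0.5,100,0,0,0],[-0.5,0.5,109,0,0,0],[-0.5,0.5,112,0,0,0],[-0.5,0.5,113,0,0,0],[-0.5,0.5,114,0,0,0],[-0.5,0.5,114.5,0,0,0],[-0.5,0.5,115,0,0,0]],
  ],
)

```text
time: 20.52
tool_pos: [0.5527, -0.1772, 0.1447]
tool_rot: [0.001, 0.73, 0.684, 0.0]
contact_force: [-0.4, -0.2, -1.5]
gripper_width: 0.504
grasp_force: 61.7
```

Request:
play_rows(
  steps=[
    [[0,0,0.5,0,0,0],[0,0,1,0,0,0],[0,0,1.5,0,0,0],[0,0,1.5,0,0,0]],
  ],
)

```text
time: 20.85
tool_pos: [0.5527, -0.1773, 0.1443]
tool_rot: [0.001, 0.73, 0.684, 0.0]
contact_force: [-2.6, 1.8, 7.1]
gripper_width: 0.506
grasp_force: 62.9
```

Request:
play_rows(
  steps=[
    [[0,0,0,0,0,0],[0,0,0,0,0,0],[0,0,0,0,0,0],[0,0,0,0,0,0],[0,0,0,0,0,0],[0,0,0,0,0,0],[0,0,-10,0,0,0],[0,0,-40,0,0,0],[0,0,-75,0,0,0],[0,0,-95,0,0,0],[0,0,-100,0,0,0],[0,0,-100,0,0,0]],
  ],
  claw=1,
)

```text
time: 21.85
tool_pos: [0.5531, -0.1775, 0.2451]
tool_rot: [0.002, 0.73, 0.684, 0.001]
contact_force: [0.7, -0.3, -0.1]
gripper_width: 0.997
grasp_force: 0.0
```

```bash
python3 -c "
from h import *
s=manip.state();print(s['tool_pos'],yaw(),s['gripper_width'])
p,d=vision.grab_frame('scene');C=cloud('scene',d)
for k in ('blue','yellow','green'):
  m=masks(p)[k]&(C[...,2]>.11)&(C[...,2]<.2)&(C[...,0]>.5)&(C[...,0]<.6)&(C[...,1]<-.08)&(C[...,1]>-.35);q=C[m];print(k,len(q),q.mean(0),np.percentile(q[:,2],[5,98]))
go([*S['red'],.243],77.9)"
```

```text
[ 0.55314216 -0.17748606  0.24507639] 86.2481134779014 0.997072183728735
blue 220 [ 0.5406159  -0.30252478  0.15861657] [0.12343821 0.18279492]
yellow 207 [ 0.54454553 -0.23938555  0.15916943] [0.12421085 0.18231814]
green 199 [ 0.54793064 -0.17421006  0.16002214] [0.12552153 0.18252172]
shift [ 297.4 -118.9   -0.8] turn [0.08 0.02 8.35] rows 7.680941670054317 1.1656393346267409
```

Request:
play_rows(
  steps=[
    [[9,-4,0,0,0,0],[32,-13,0,0,0,0],[69,-27,0,0,0,0],[107,-43,0,0,0,1],[145,-58,0,0,0,2],[183,-73,0,0,0,3],[221,-88,0,0,0,5],[251,-100,0,0,0,6],[273,-109,0,0,0,7],[288,-115,0,0,0,8],[295,-118,0,0,0,8.4],[297,-119,0,0,0,8.4]],
  ],
)

```text
time: 22.9
tool_pos: [0.4511, 0.1283, 0.2399]
tool_rot: [-0.001, 0.777, 0.629, -0.001]
contact_force: [0.1, 0.2, 0.8]
gripper_width: 1.002
grasp_force: 0.0
```

Request:
play_rows(
  steps=[
    [[0,0,10,0,0,0],[0,0,30,0,0,0],[0,0,48,0,0,0],[0,0,58,0,0,0],[0,0,60,0,0,0],[0,0,60,0,0,0]],
  ],
)

```text
time: 23.4
tool_pos: [0.4521, 0.1265, 0.1804]
tool_rot: [-0.001, 0.778, 0.628, -0.001]
contact_force: [-0.3, -0.5, -0.5]
gripper_width: 1.0
grasp_force: 0.0
```

```bash
python3 -c "
from h import *
s=manip.state();print(s['tool_pos'],yaw(),s['gripper_width'])
go([*S['red'],.143],77.9)"
```

```text
[0.45213624 0.12646338 0.18044063] 77.78098480419692 0.9999108497927567
shift [ 1.2  0.7 37.4] turn [-0.14  0.05 -0.12] rows 0.8984397915690547 0.026749015059627814
```

Request:
play_rows(
  steps=[
    [[0.5,0.5,12,0,0,0],[1,0.5,26,0,0,0],[1,0.5,35,0,0,0],[1,0.5,37.5,0,0,0],[1,0.5,37.5,0,0,0]],
  ],
)

```text
time: 23.82
tool_pos: [0.4529, 0.128, 0.1435]
tool_rot: [-0.0, 0.778, 0.628, -0.001]
contact_force: [-0.4, 0.9, -0.3]
gripper_width: 0.997
grasp_force: 0.0
```

Request:
play_rows(
  steps=[
    [[0,0,0,0,0,0],[0,0,0,0,0,0],[0,0,0,0,0,0],[0,0,0,0,0,0],[0,0,0,0,0,0],[0,0,0,0,0,0],[0,0,0,0,0,0],[0,0,0,0,0,0]],
  ],
  claw=-1,
)

```text
time: 24.48
tool_pos: [0.4542, 0.1282, 0.1455]
tool_rot: [0.001, 0.778, 0.628, 0.001]
contact_force: [0.5, 0.1, 5.3]
gripper_width: 0.504
grasp_force: 61.4
```

```bash
python3 -c "
from h import *
go([*W['red'],.26],86.2)"
```

```text
shift [-213.8  151.  -114.4] turn [ 0.12 -0.03 -8.36] rows 6.848821540417602 1.1671228062524968
```

Request:
play_rows(
  steps=[
    [[0,0,-12,0,0,0],[0,0,-42,0,0,0],[0,0,-80,0,0,0],[-5,3,-106,0,0,0],[-21,15,-113,0,0,0],[-47,33,-115,0,0,0],[-79,56,-115,0,0,0],[-113,80,-115,0,0,0],[-143,101,-115,0,0,0],[-167,118,-115,0,0,0],[-187,132,-115,0,0,0],[-201,142,-115,0,0,0]],
  ],
)

```text
time: 25.48
tool_pos: [0.5497, -0.1004, 0.2585]
tool_rot: [-0.001, 0.779, 0.628, -0.001]
contact_force: [-0.5, 0.6, -1.9]
gripper_width: 0.503
grasp_force: 61.4
```

Request:
play_rows(
  steps=[
    [[-8,6,0,0,0,-2],[-12,8,0,0,0,-5],[-13,9,0,0,0,-7],[-13,9,0,0,0,-8.4],[-13,9,0,0,0,-8.4],[-13,9,0,0,0,-8.4],[-13,9,0,0,0,-8.4]],
  ],
)

```text
time: 26.07
tool_pos: [0.5557, -0.1125, 0.2593]
tool_rot: [-0.0, 0.73, 0.684, -0.0]
contact_force: [0.0, -0.6, -1.6]
gripper_width: 0.509
grasp_force: 61.3
```

```bash
python3 -c "
from h import *
s=manip.state();print(s['tool_pos'],yaw(),s['gripper_width'],s['grasp_force'])
go([*W['red'],.145],86.2)"
```

```text
[ 0.55572569 -0.11245413  0.25925181] 86.24877458561271 0.5089765725676783 61.32761762612063
shift [-1.000e-01  8.000e-01  1.143e+02] turn [-0.02 -0.01  0.05] rows 2.7399166903190952 0.007388877409845022
```

Request:
play_rows(
  steps=[
    [[0.5,0,15,0,0,0],[0.5,0.5,45,0,0,0],[0.5,0.5,78,0,0,0],[0.5,0.5,100,0,0,0],[0.5,0.5,109,0,0,0],[0.5,0.5,112,0,0,0],[0.5,0.5,113,0,0,0],[0.5,0.5,114,0,0,0],[0.5,0.5,114.5,0,0,0],[0.5,0.5,115,0,0,0]],
  ],
)

```text
time: 26.9
tool_pos: [0.5571, -0.1127, 0.1455]
tool_rot: [0.001, 0.73, 0.684, 0.0]
contact_force: [-0.5, -0.5, 0.1]
gripper_width: 0.512
grasp_force: 61.5
```

Request:
play_rows(
  steps=[
    [[0,0,0.5,0,0,0],[0,0,1,0,0,0],[0,0,1.5,0,0,0],[0,0,1.5,0,0,0]],
  ],
)

```text
time: 27.23
tool_pos: [0.5572, -0.1127, 0.1455]
tool_rot: [0.001, 0.73, 0.684, 0.0]
contact_force: [-2.8, 1.8, 7.7]
gripper_width: 0.509
grasp_force: 62.5
```

Request:
play_rows(
  steps=[
    [[0,0,0,0,0,0],[0,0,0,0,0,0],[0,0,0,0,0,0],[0,0,0,0,0,0],[0,0,0,0,0,0],[0,0,0,0,0,0],[0,0,-10,0,0,0],[0,0,-40,0,0,0],[0,0,-75,0,0,0],[0,0,-100,0,0,0],[0,0,-110,0,0,0],[0,0,-110,0,0,0]],
  ],
  claw=1,
)

```text
time: 28.23
tool_pos: [0.5581, -0.113, 0.2572]
tool_rot: [0.003, 0.73, 0.684, 0.002]
contact_force: [0.8, 0.0, 0.6]
gripper_width: 0.999
grasp_force: 0.0
```

Request:
play_rows(
  steps=[
    [[15,-5,0,0,0,0],[45,-15,0,0,0,0],[85,-25,0,0,0,0],[125,-35,0,0,0,0],[165,-45,0,0,0,0],[205,-55,0,0,0,0],[240,-65,0,0,0,0],[270,-72,0,0,0,0],[290,-77,0,0,0,0],[300,-80,0,0,0,0],[300,-80,0,0,0,0],[300,-80,0,0,0,0]],
  ],
)

```text
time: 29.23
tool_pos: [0.4954, 0.1919, 0.2511]
tool_rot: [-0.0, 0.73, 0.684, -0.001]
contact_force: [-0.0, 0.2, 0.8]
gripper_width: 1.002
grasp_force: 0.0
```

```bash
python3 -c "
from h import *
p,d=vision.grab_frame('top');C=cloud('top',d)
for k,m in masks(p).items():
  m=m&(C[...,2]>.17)&(C[...,2]<.2)&(C[...,0]>.5)&(C[...,0]<.6)&(C[...,1]<-.08)&(C[...,1]>-.35)
  v,u=np.nonzero(m);r=cv2.minAreaRect(np.float32(np.c_[u,v]));w=onz('top',cv2.boxPoints(r),.182);e=np.diff(w,axis=0);L=e[np.argmax(np.linalg.norm(e,axis=1))];q=w.mean(0)[:2]
  print(k,len(u),q,'err',((q-W[k])*1000).round(1),'x-axis deg',np.degrees(np.arctan(L[1]/L[0])).round(1),np.median(C[m][:,2]))
q,_=vision.grab_frame('scene')
cv2.imwrite('pics/e.png',np.vstack([cv2.resize(p[160:235,320:460],(560,300)),cv2.resize(q[130:215,300:459],(560,300))]))"
```

```text
red 89 [ 0.55857448 -0.11266081] err [ 2.1 -0.1] x-axis deg -1.7 0.18279724901391226
green 4 [ 0.54803982 -0.17537326] err [-4.2  1.1] x-axis deg 13.4 0.18269916937029318
blue 100 [ 0.54642616 -0.30514081] err [ 2.7 -0.9] x-axis deg -2.2 0.1827424075602414
yellow 106 [ 0.54920096 -0.24206811] err [ 1.2 -1.8] x-axis deg -2.0 0.18183319471068504
```

View pics/e.png

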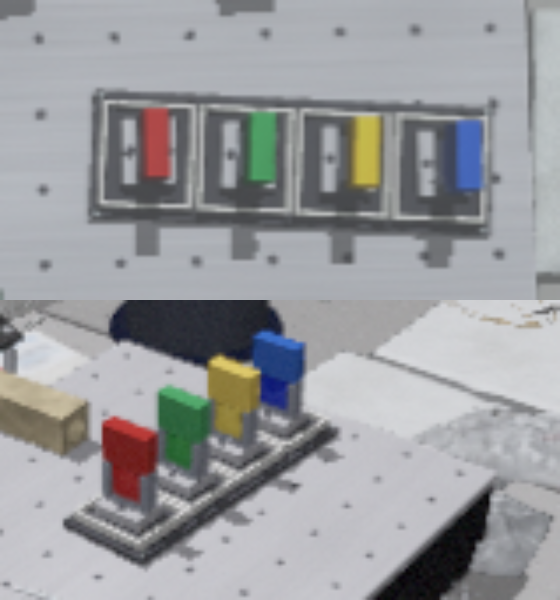

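All four stand upright in their bays. From left to right they are red, green, yellow, blue, which is the reverse order, and they are centred within about 3 mm. The gripper is clear of everything.

```bash
python3 -c "
from plant import order
print(order.job_done())"
```

```text
the job is handed in; nothing more can be done
None
```

All four carriers stand upright and released in the white-lipped rack in reverse order (red, green, yellow, blue from left to right), and the job was handed in at about 29 s of the 102 s allowed.

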